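# Take the spacer stack apart on the light panel

## Robot

A 6-joint arm with a two-finger parallel gripper is mounted at the origin on the work surface. World frame = base frame: x ahead of the robot, y to its left, z up, the work surface at z = 0. Lengths are in m, angles in rad, forces in N, time in s.
With the tool pointing down it reaches from about 0.25 to 0.725 m from the base axis. Payload 4 kg.
Tool frame: the origin (TCP) lies on the centre line of the jaws, within the pads' length; the fingertips stand 14 mm ahead of it and the grasp point (between the pads) lies 5 mm behind it; z points along the fingers, x is the direction in which the jaws open and shut, and the axes are right-handed (so a half turn about z gives the same grasp; the last joint's range is limited). The gripper opens to 85 mm and grips with 20 to 120 N. Pads are 22 mm wide; open, the fingers measure 114 mm over their backs; the gripper's body (76 mm by 85 mm) begins 54 mm behind the grasp point. The pads swing forward as they close: fully open they stand 13 mm farther back than shut.
Start: joints at [-1.317, 0.241, 0.005, 1.335, 0, 1.571], TCP at [0.126, -0.484, 0.245] pointing down, gripper open.
Joint ranges: [-2.72, 2.72], [-1.05, 1.87], [-1.09, 1.28], [-1.99, 2.15], [-1.42, 1.44], [-3.14, 3.14]. Speed limits (rad/s): [2.79, 2.79, 3.14, 3.14, 3.14, 3.14].

## Interface

Orientations are given as a unit quaternion [x, y, z, w].
In Python, from workcell import bot gives the robot as it stands.
- The arm moves only by the tool play_rows, never from a script. Its argument "motion" is a list of rows, each an object with "fingers": the closure, from -1 (fully open) to 1 (shut), so that 0 is half open; "translation": the shift along the tool's x, y, z in cm, a list of three; "roll": the turn about the tool's z in degrees. A call has 1 to 20 rows; each row is the pose to reach, as a shift and turn from the pose commanded when the call began, along the tool's axes at that moment; what a row does not reach only later rows make up. A row lasts 1/12 s, in which the tool goes at most 41.7 mm and 7.16 degrees, less where a joint would pass 70% of its speed; a pose out of reach is approached as far as the arm can. A call with a gripper value outside its range is refused whole. The fingers move at their own pace and stop on an object; the grip force is fixed at half the most. Time passes only in rows, so rows that repeat a pose let the fingers close. It gives the time, the measured TCP pose, the force and the opening at its end, in the units of the state.
- bot.get_obs(): the state, without advancing time (a new reading comes with each control period).
- bot.camera(name): name is "side" or "top" or "wrist"; returns a dict with "pixels" (420x560x3 uint8, red, green, blue), "intrinsics" (3x3 intrinsics, pixels), "world_to_cam" (4x4, takes a point from world to camera coordinates). Camera axes: x right, y down, z forward; pixel columns grow to the right and rows downward; lengths in m; the calibration is good to about 2 mm. A picture is of the moment at which its call begins. There is no depth.
- bot.job_done(): hands the job in, once; it reports no verdict.
The state is a dict: "clock": time; "joint_pos": joint angles; "joint_vel": joint speeds; "tau": joint torques, N m; "eef_pos": TCP position; "tool_rot": TCP orientation; "ft_force": force on the tool from outside, world axes, zero at the start; "ft_torque": the same for the moment, N m; "grip_width": finger opening in m.
Only numpy, scipy, OpenCV 4.12 (cv2) and the standard library are available. Lean on these libraries where they do the work, as an engineer would, in place of code of your own. Each camera call takes 0.05 s, during which the arm holds its last target. There are 200 camera calls.

## Task

Take apart the spacer stack on the light panel from the top down: draw out the locating pin and thread it down through both arms of the pin stand until its head sits on the upper arm, then set the round, the hexagonal and the square spacer, in that order, each flat in the tray whose rim has its shape. Lower each piece into place and let go of it only there, do not drop it, and leave the jar and the spanner where they are.

Things in the scene. Friction and masses are not known exactly. Their poses are not given: they have to be found in the camera images.
- pin_mid (a point): Steel locating pin, 110 mm tall, upright in the stack's bores, foot on the panel: a shaft 12 mm in diameter and 80 mm long with a tapered foot, then a cylindrical head 20 mm in diameter and 30 mm high. Origin: on its axis 55 mm above the foot, 25 mm below the underside of the head; z towards the head. In the stack the head's underside is 8 mm above the round spacer.
- round_mid (a point): Round grey anodised aluminium spacer, 38 mm in diameter, top of the three. It has a bore 17 to 18 mm wide through its middle and is 24 mm high. Origin: its centre, 12 mm above its underside; z up.
- hex_mid (a point): Hexagonal grey anodised aluminium spacer, 50 mm across its flats (58 mm across corners), lying under the round one and on the square one. It has a bore 17 to 18 mm wide through its middle and is 24 mm high. Origin: its centre, 12 mm above its underside; z up; x is square to one pair of flats (the others at 60 degrees).
- square_mid (a point): Square grey anodised aluminium spacer, 62 x 62 mm, the lowest, lying on the light panel (fixed, 180 x 180 mm, top 70 mm above the bench, on a lab jack). It has a bore 17 to 18 mm wide through its middle and is 24 mm high. Origin: its centre, 12 mm above its underside; z up; x and y square to its sides.
- stand_bore (a point): Pin stand, fixed: base 110 x 80 mm, 6 mm thick; two level arms, 60 x 44 mm, with aligned upright bores of 16 mm, mouths chamfered; arm tops 90 and 40 mm above the bench, arms 12 and 10 mm thick; a column at -x joins them, no higher than the upper arm. Origin: centre of the upper bore's mouth, 90 mm above the bench; z up. When the pin is home its foot is 4 mm clear of the base.
- round_place (a point): Fixed tray: a grey plate 100 x 100 x 4 mm with a round rim 8 mm wide and 5 mm high (48 mm in diameter inside the rim; 5 mm of play all round). Origin: centre of the recess floor, 4 mm above the bench; z up.
- hex_place (a point): Fixed tray: a grey plate 100 x 100 x 4 mm with a hexagonal rim 8 mm wide and 5 mm high (60 mm across flats inside the rim; 5 mm of play all round). Origin: centre of the recess floor, 4 mm above the bench; z up. x is square to one pair of rim sides. The spacer fits at any yaw.
- square_place (a point): Fixed tray: a grey plate 100 x 100 x 4 mm with a square rim 8 mm wide and 5 mm high (72 x 72 mm inside the rim; 5 mm of play all round). Origin: centre of the recess floor, 4 mm above the bench; z up. x and y square to the rim's sides; the spacer goes in with its sides parallel to the rim (within about 8 degrees).
- jar: Bystander, not to be moved: a small closed jar, 42 mm in diameter, 55 mm tall. Origin: centre of its underside.
- spanner: Bystander, not to be moved: a steel spanner 150 mm long lying on the bench. Origin: underside; x along it.
Not all that is in view belongs to the job. Leave any turquoise look-alike of the part that bears square_mid alone. What is shaped like the part that bears round_place but green is not meant.

How it is judged:
By the outcome, as a careful person would: the job done as asked, in the order asked, and still so for the second after the job is handed in, with the robot touching nothing.
It also fails if it takes over 96 s, if anything falls off the work surface, if the arm or the gripper's body presses on something with over 40 N, if the wrist force passes 120 N, or if a joint passes its speed limit or range.

## Working session

There is one attempt and no reset: what is moved stays moved. The work goes in short steps, Python scripts to look and compute and a tool call to move; the robot and the scene stay as the last step left them, time stands still between calls to the robot, and variables do not carry over. Pictures are saved under pics/ and viewed, about 12 in all and at most 16, crops included, and the job is handed in when it is done.

Besides the shell and the picture viewer there is one more tool, called after "Request:" by a JSON object that holds its "method" and its "body", one argument or row to a line. play_rows: Moves the arm, as the interface text tells. Its arguments: {"type":"object","properties":{"motion":{"type":"array","items":{"type":"object","properties":{"fingers":{"type":"number"},"translation":{"type":"array","items":{"type":"number"}},"roll":{"type":"number"}}}}},"required":["motion"]}

```bash
mkdir -p pics; cat > h.py <<'E'
import numpy as np, cv2
from workcell import bot
def snap(n,f):
    c=bot.camera(n); cv2.imwrite(f'pics/{f}.png',c['pixels'][:,:,::-1]); np.savez(f'pics/{f}.npz',K=c['intrinsics'],T=c['world_to_cam']); return c
def pt(f,u,v,z):
    d=np.load(f'pics/{f}.npz');K,T=d['K'],d['T']
    r=T[:3,:3].T@np.linalg.solve(K,[u,v,1]); o=-T[:3,:3].T@T[:3,3]
    return o+r*(z-o[2])/r[2]
def proj(f,p):
    d=np.load(f'pics/{f}.npz');q=d['T'][:3,:3]@np.array(p)+d['T'][:3,3];q=d['K']@q;return q[:2]/q[2]
def crop(f,g,x0,y0,x1,y1,s):
    cv2.imwrite(f'pics/{g}.png',cv2.resize(cv2.imread(f'pics/{f}.png')[y0:y1,x0:x1],None,fx=s,fy=s,interpolation=cv2.INTER_CUBIC))
E
python3 - <<'E'
from h import *
import cv2
for n in ('top','side'):
    c=snap(n,n+'0'); T=c['world_to_cam']; print(n,-T[:3,:3].T@T[:3,3],T[2,:3],c['intrinsics'][0,0])
print(bot.get_obs())
E
```

```text
top [0.32650531 0.08865887 1.28111128] [ 0.20748745 -0.00717087 -0.9782114 ] 525.9714271530662
side [ 0.37422693 -0.65586951  0.54322087] [ 0.20470884  0.8317047  -0.51610231] 394.9532488369902
{'clock': 0.1, 'joint_pos': array([-1.31702505e+00,  2.41333128e-01,  3.84430224e-03,  1.33520401e+00,
        2.01855750e-05,  1.57079677e+00]), 'joint_vel': array([ 0.0009616 , -0.00087922,  0.00291056,  0.00178865, -0.00136959,
        0.0002259 ]), 'tau': array([-1.41512795e-03, -3.73138797e+01,  2.53009933e+01,  1.08770849e-02,
       -8.61038984e-05,  5.66486037e-06]), 'eef_pos': array([ 0.12539621, -0.4834544 ,  0.24449862]), 'tool_rot': array([ 7.90902857e-01, -6.11940987e-01, -7.43801437e-04, -5.88258007e-04]), 'ft_force': array([ 0.18565015, -0.1413669 ,  0.17997293]), 'ft_torque': array([-0.00716858,  0.02970069, -0.03040298]), 'grip_width': 0.0852182974450957}
```

View pics/top0.png

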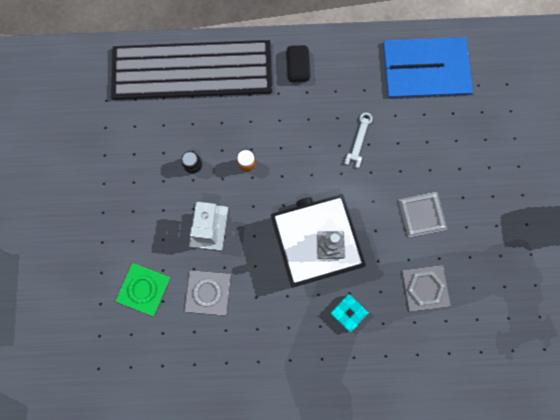

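View pics/side0.png

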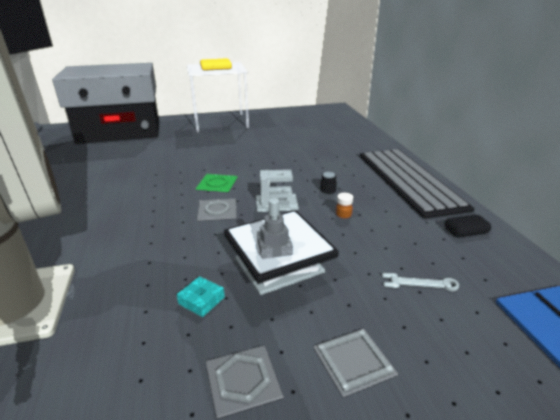

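The top view shows the stack at about (331,243), the stand at (207,220), and the trays: round grey (208,293), hex (427,288) and square (423,214). The green ring tray (142,290) and the turquoise square (350,313) are the decoys. The jar is one of the two at (191,161) or (246,160), and the spanner is at (360,140). I'll enlarge next.

```bash
python3 - <<'E'
from h import *
t=cv2.imread('pics/top0.png')
def c(i,x,y,w,h,s): return cv2.resize(i[y:y+h,x:x+w],None,fx=s,fy=s,interpolation=cv2.INTER_CUBIC)
# each tile 400x300
A=c(t,300,220,66,50,6)[:300,:396]; B=c(t,180,190,66,50,6); C=c(t,175,262,66,50,6); 
D=c(t,394,185,66,130,300/130)
D=c(t,380,185,99,75,4)[:300,:396]
cv2.imwrite('pics/m1.png',np.vstack([np.hstack([A,B]),np.hstack([C,D])]))
for n,u,v,z in [('roundplate',208,293,.009),('hex',427,288,.009),('sq',423,214,.009),('stand',207,214,.09),('pinhead',335,238,.18)]: print(n,pt('top0',u,v,z))
E
```

```text
roundplate [0.41420887 0.26265472 0.009     ]
hex [ 0.4033671  -0.26297789  0.009     ]
sq [ 0.58491691 -0.27139151  0.009     ]
stand [0.59023554 0.25129642 0.09      ]
pinhead [ 0.50641667 -0.03150425  0.18      ]
```

View pics/m1.png

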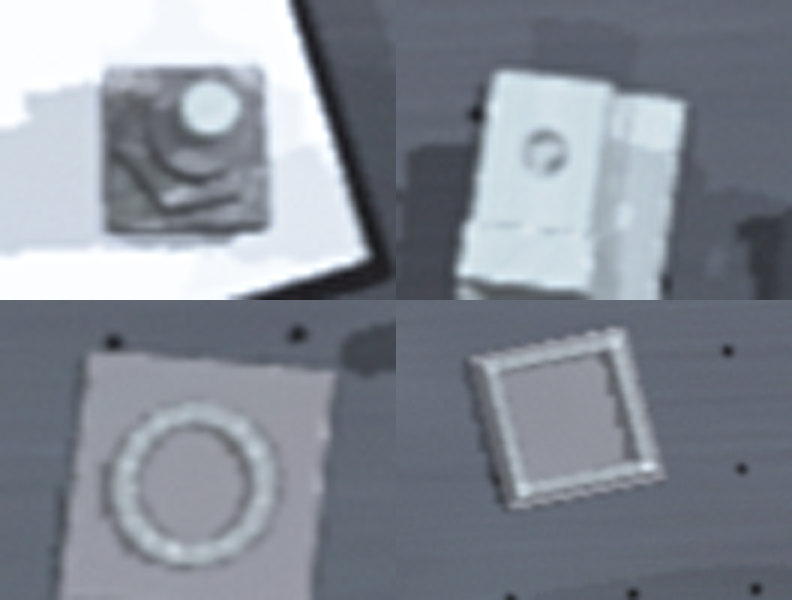

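```bash
cat >> h.py <<'E'
from scipy.spatial.transform import Rotation as Ro
def heading():
    R=Ro.from_quat(bot.get_obs()['tool_rot']).as_matrix(); return np.degrees(np.arctan2(R[1,0],R[0,0]))
def go(p,h=None):
    o=bot.get_obs();R=Ro.from_quat(o['tool_rot']).as_matrix()
    d=R.T@(np.array(p)-o['eef_pos'])*100
    r=0 if h is None else ((heading()-h+90)%180-90)
    print('shift cm',d.round(2),'roll',round(r,1),'| pos',o['eef_pos'].round(4),'head',round(heading(),1),'F',o['ft_force'].round(1),'w',round(o['grip_width'],4),'t',round(o['clock'],1),'j6',o['joint_pos'][5].round(2))
E
python3 - <<'E'
from h import *
P=lambda u,v,z:pt('top0',u,v,z)
print('bore',P(205,215.3,.09),'round',P(207.2,292.5,.009),'sq',P(422.9,214.5,.009))
a=[P(300+x/6,220+y/6,.094) for x,y in [(105,67),(262,67),(268,230),(108,232)]]
s=[P(380+(x-396)/4,185+(y-300)/4,.009) for x,y in [(472,357),(622,328),(662,480),(515,507)]]
for q in (a,s):
    print(np.mean(q,0),[ (np.linalg.norm(q[i]-q[i-3]).round(3), np.degrees(np.arctan2(*(q[i-3]-q[i])[[1,0]])).round(1)) for i in range(4)])
p=P(335.2,238,.18);print('pin',p)
go([p[0],p[1],.30],0)
E
```

```text
bore [0.58735655 0.25596782 0.09      ] round [0.4154811  0.26455529 0.009     ] sq [ 0.58366749 -0.27101939  0.009     ]
[ 0.50528608 -0.03067472  0.094     ] [(np.float64(0.06), np.float64(-92.5)), (np.float64(0.063), np.float64(178.2)), (np.float64(0.06), np.float64(88.2)), (np.float64(0.063), np.float64(-2.3))]
[ 0.58404003 -0.27111323  0.009     ] [(np.float64(0.096), np.float64(-81.3)), (np.float64(0.098), np.float64(-171.5)), (np.float64(0.093), np.float64(98.0)), (np.float64(0.097), np.float64(10.6))]
pin [ 0.50639825 -0.03192786  0.18      ]
shift cm [-34.15 -48.22  -5.48] roll -75.5 | pos [ 0.1254 -0.4835  0.2445] head -75.5 F [ 0.2 -0.1  0.2] w 0.0852 t 0.1 j6 1.57
```

Request:
{"method": "play_rows", "body": {
  "motion": [
    {"fingers":-1,"translation":[-8,-11,-5.5],"roll":-14},
    {"fingers":-1,"translation":[-34.1,-48.2,-5.5],"roll":-75.5},
    {"fingers":-1,"translation":[-34.1,-48.2,-5.5],"roll":-75.5},
    {"fingers":-1,"translation":[-34.1,-48.2,-5.5],"roll":-75.5},
    {"fingers":-1,"translation":[-34.1,-48.2,-5.5],"roll":-75.5},
    {"fingers":-1,"translation":[-34.1,-48.2,-5.5],"roll":-75.5},
    {"fingers":-1,"translation":[-34.1,-48.2,-5.5],"roll":-75.5},
    {"fingers":-1,"translation":[-34.1,-48.2,-5.5],"roll":-75.5},
    {"fingers":-1,"translation":[-34.1,-48.2,-5.5],"roll":-75.5},
    {"fingers":-1,"translation":[-34.1,-48.2,-5.5],"roll":-75.5},
    {"fingers":-1,"translation":[-34.1,-48.2,-5.5],"roll":-75.5},
    {"fingers":-1,"translation":[-34.1,-48.2,-5.5],"roll":-75.5},
    {"fingers":-1,"translation":[-34.1,-48.2,-5.5],"roll":-75.5},
    {"fingers":-1,"translation":[-34.1,-48.2,-5.5],"roll":-75.5},
    {"fingers":-1,"translation":[-34.1,-48.2,-5.5],"roll":-75.5},
    {"fingers":-1,"translation":[-34.1,-48.2,-5.5],"roll":-75.5},
    {"fingers":-1,"translation":[-34.1,-48.2,-5.5],"roll":-75.5},
    {"fingers":-1,"translation":[-34.1,-48.2,-5.5],"roll":-75.5},
    {"fingers":-1,"translation":[-34.1,-48.2,-5.5],"roll":-75.5},
    {"fingers":-1,"translation":[-34.1,-48.2,-5.5],"roll":-75.5}
  ]
}}

```text
clock: 1.77
eef_pos: [0.5057, -0.0342, 0.3005]
tool_rot: [1.0, -0.001, -0.0, 0.0]
ft_force: [-0.4, 0.4, 0.1]
grip_width: 0.0853
```

```bash
python3 - <<'E'
from h import *
go([.5064,-.0319,.30],0)
c=snap('wrist','w1');T=c['world_to_cam'];print(-T[:3,:3].T@T[:3,3],T[2,:3],c['intrinsics'][0,0])
print(proj('w1',[.5064,-.0319,.18]), proj('w1',[.5064,-.0319,.142]))
E
```

```text
shift cm [ 0.07 -0.23  0.05] roll -0.1 | pos [ 0.5057 -0.0342  0.3005] head -0.1 F [-0.4  0.4  0.1] w 0.0853 t 1.8 j6 1.5
[0.50477522 0.04803064 0.42867917] [-0.00111475 -0.31890926 -0.9477846 ] 363.34769091277906
[283.6503337  204.19014772] [283.35276859 189.97311146]
```

View pics/w1.png

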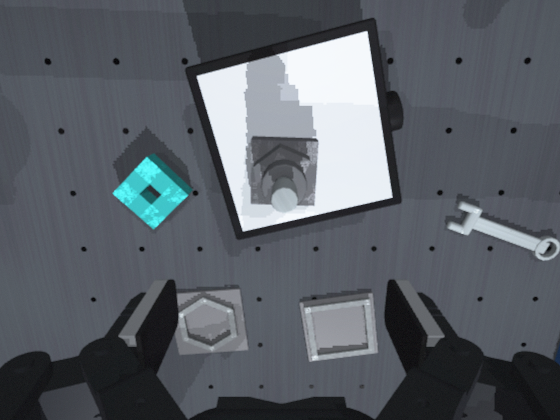

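```bash
python3 - <<'E'
from h import *
crop('w1','w1c',235,125,335,225,6)
E
```

```text
(no output)
```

View pics/w1c.png

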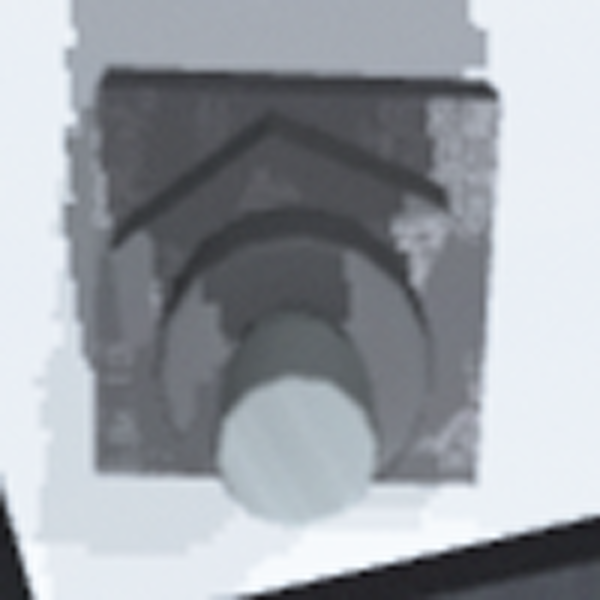

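Pin head disc centred at crop (296,449), which is px (284.4,199.9). Its centre lines up with the round spacer.

```bash
python3 - <<'E'
from h import *
p=pt('w1',284.4,199.9,.18);print(p)
l=pt('w1',235+217/6,199.9,.18);r=pt('w1',235+376/6,199.9,.18);print('dia',np.linalg.norm(l-r))
q=[pt('w1',235+x/6,125+y/6,.094) for x,y in [(105,72),(495,86),(475,482),(98,470)]]
print('sq',np.mean(q,0),[ (np.linalg.norm(q[i]-q[i-3]).round(3), np.degrees(np.arctan2(*(q[i-3]-q[i])[[1,0]])).round(1)) for i in range(4)])
h=[pt('w1',235+x/6,125+y/6,.118) for x,y in [(112,240),(270,113),(447,195)]]
print('hex',h,[np.degrees(np.arctan2(*(h[i+1]-h[i])[[1,0]])) for i in (0,1)])
go([p[0],p[1],.169],0)
for n,u,v in[('hexT',210,322),('sqT',341,328)]: print(n,pt('w1',u,v,.009))
E
```

```text
[ 0.50693546 -0.02867477  0.18      ]
dia 0.01897368522403603
sq [ 0.50715672 -0.02799867  0.094     ] [(np.float64(0.059), np.float64(-2.1)), (np.float64(0.063), np.float64(-91.2)), (np.float64(0.061), np.float64(178.0)), (np.float64(0.063), np.float64(87.4))]
hex [array([ 0.48080214, -0.01610539,  0.118     ]), array([0.50367814, 0.00210571, 0.118     ]), array([ 0.52904334, -0.00964798,  0.118     ])] [np.float64(38.522563708588216), np.float64(-24.86200945892008)]
shift cm [ 0.11 -0.54 13.16] roll -0.1 | pos [ 0.5058 -0.0341  0.3006] head -0.1 F [-0.6  0.7  0.8] w 0.0852 t 1.8 j6 1.51
hexT [ 0.40734131 -0.25509823  0.009     ]
sqT [ 0.58611522 -0.26505568  0.009     ]
```

Request:
{"method": "play_rows", "body": {
  "motion": [
    {"fingers":-1,"translation":[0.1,-0.4,3],"roll":0},
    {"fingers":-1,"translation":[0.1,-0.4,6],"roll":0},
    {"fingers":-1,"translation":[0.1,-0.4,9],"roll":0},
    {"fingers":-1,"translation":[0.1,-0.4,11],"roll":0},
    {"fingers":-1,"translation":[0.1,-0.4,12.5],"roll":0},
    {"fingers":-1,"translation":[0.1,-0.4,13.15],"roll":0},
    {"fingers":-1,"translation":[0.1,-0.4,13.15],"roll":0},
    {"fingers":0.3,"translation":[0.1,-0.4,13.15],"roll":0},
    {"fingers":0.3,"translation":[0.1,-0.4,13.15],"roll":0},
    {"fingers":0.3,"translation":[0.1,-0.4,13.15],"roll":0},
    {"fingers":0.3,"translation":[0.1,-0.4,13.15],"roll":0},
    {"fingers":0.3,"translation":[0.1,-0.4,13.15],"roll":0},
    {"fingers":0.3,"translation":[0.1,-0.4,13.15],"roll":0}
  ]
}}

```text
clock: 2.9
eef_pos: [0.5078, -0.0288, 0.1693]
tool_rot: [1.0, 0.0, 0.0, 0.0]
ft_force: [-0.1, 0.4, 0.4]
grip_width: 0.0299
```

```bash
python3 - <<'E'
from h import *
go([.5069,-.0300,.169],0)
snap('wrist','w2')
E
```

```text
shift cm [-0.09  0.12  0.03] roll 0.0 | pos [ 0.5078 -0.0288  0.1693] head 0.0 F [-0.1  0.4  0.4] w 0.0299 t 2.9 j6 1.51
```

View pics/w2.png

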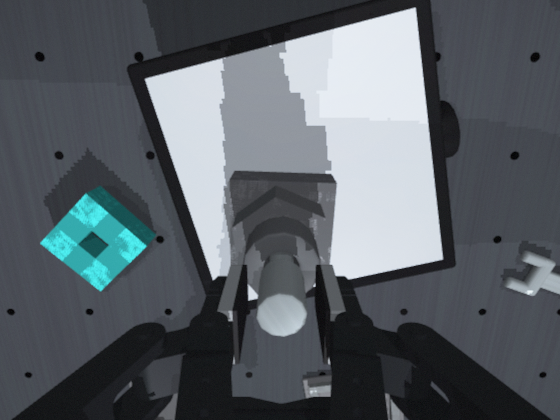

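Pin head at (282,313), centred between the half-closed pads. Closing and drawing it out.

Request:
{"method": "play_rows", "body": {
  "motion": [
    {"fingers":1,"translation":[0,0,0],"roll":0},
    {"fingers":1,"translation":[0,0,0],"roll":0},
    {"fingers":1,"translation":[0,0,0],"roll":0},
    {"fingers":1,"translation":[0,0,0],"roll":0},
    {"fingers":1,"translation":[0,0,0],"roll":0},
    {"fingers":1,"translation":[0,0,-1],"roll":0},
    {"fingers":1,"translation":[0,0,-2],"roll":0},
    {"fingers":1,"translation":[0,0,-3.5],"roll":0},
    {"fingers":1,"translation":[0,0,-5],"roll":0},
    {"fingers":1,"translation":[0,0,-7],"roll":0},
    {"fingers":1,"translation":[0,0,-9],"roll":0},
    {"fingers":1,"translation":[0,0,-10.5],"roll":0},
    {"fingers":1,"translation":[0,0,-10.5],"roll":0},
    {"fingers":1,"translation":[0,0,-10.5],"roll":0}
  ]
}}

```text
clock: 4.12
eef_pos: [0.508, -0.0289, 0.2748]
tool_rot: [1.0, 0.0, 0.001, 0.0]
ft_force: [1.5, -0.6, -1.5]
grip_width: 0.018
```

```bash
python3 - <<'E'
from h import *
print(pt('w2',282,313,.18))
# bore avg; approach point over it
go([.5874,.2560,.275],0)
E
```

```text
[ 0.50699587 -0.02757637  0.18      ]
shift cm [ 7.960e+00 -2.849e+01 -1.000e-02] roll 0.0 | pos [ 0.508  -0.0289  0.2748] head 0.0 F [ 1.5 -0.6 -1.5] w 0.018 t 4.1 j6 1.51
```

Request:
{"method": "play_rows", "body": {
  "motion": [
    {"fingers":1,"translation":[1,-3,0],"roll":0},
    {"fingers":1,"translation":[2,-7,0],"roll":0},
    {"fingers":1,"translation":[3,-11,0],"roll":0},
    {"fingers":1,"translation":[4.2,-15,0],"roll":0},
    {"fingers":1,"translation":[5.2,-19,0],"roll":0},
    {"fingers":1,"translation":[6.4,-23,0],"roll":0},
    {"fingers":1,"translation":[7.4,-26,0],"roll":0},
    {"fingers":1,"translation":[8,-28.5,0],"roll":0},
    {"fingers":1,"translation":[8,-28.5,0],"roll":0},
    {"fingers":1,"translation":[8,-28.5,0],"roll":0},
    {"fingers":1,"translation":[8,-28.5,0],"roll":0},
    {"fingers":1,"translation":[8,-28.5,0],"roll":0},
    {"fingers":1,"translation":[8,-28.5,0],"roll":0}
  ]
}}

```text
clock: 5.2
eef_pos: [0.5872, 0.2547, 0.2739]
tool_rot: [1.0, -0.001, -0.0, 0.0]
ft_force: [0.1, -0.3, -1.3]
grip_width: 0.0181
```

```bash
python3 - <<'E'
from h import *
go([.5874,.2560,.275],0)
snap('wrist','w3'); p=proj('w3',[.5874,.256,.09]);print(p)
x,y=int(p[0])-90,max(0,int(p[1])-60); print(x,y)
crop('w3','w3c',x,y,x+180,y+180,3.3)
E
```

```text
shift cm [ 0.02 -0.13 -0.11] roll -0.1 | pos [0.5872 0.2547 0.2739] head -0.1 F [ 0.1 -0.3 -1.3] w 0.0181 t 5.2 j6 1.98
[282.73553152 183.29522107]
192 123
```

View pics/w3c.png

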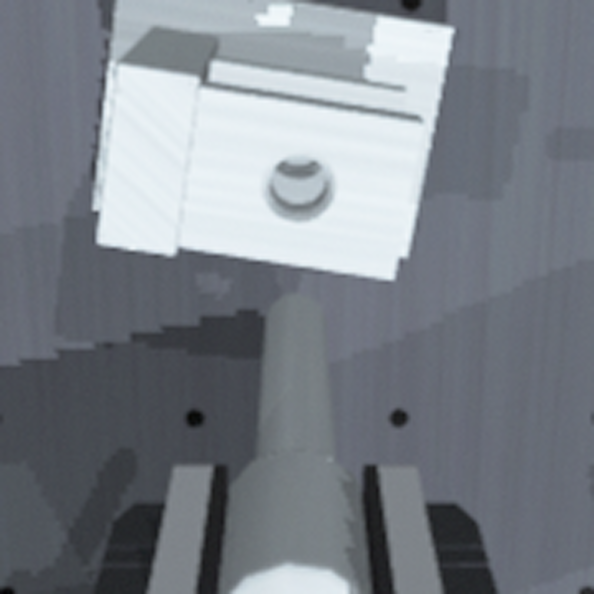

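Bore mouth at crop (299,186), px (282.6,179.4). The pin foot is at about crop (294,313), px (281.1,217.8).

```bash
python3 - <<'E'
from h import *
print('bore',pt('w3',282.6,179.4,.09),'foot',pt('w3',281.1,217.8,.175), 'shaftpt', pt('w3',192+296/3.3,123+455/3.3,.25))
for z in (.25,.19,.175): print(z,proj('w3',[.5872,.2547,z]), (proj('w3',[.5872,.2547,z])-[192,123])*3.3)
E
```

```text
bore [0.58728017 0.25953989 0.09      ] foot [0.58599766 0.25441585 0.175     ] shaftpt [0.58632424 0.26042525 0.25      ]
0.25 [283.57523102 271.89678701] [302.19826235 491.35939712]
0.19 [283.0089728  225.56797754] [300.32961023 338.47432587]
0.175 [282.90909005 217.3960015 ] [299.99999718 311.50680496]
```

Request:
{"method": "play_rows", "body": {
  "motion": [
    {"fingers":1,"translation":[0.1,-0.45,0],"roll":0},
    {"fingers":1,"translation":[0.1,-0.45,2],"roll":0},
    {"fingers":1,"translation":[0.1,-0.45,4.5],"roll":0},
    {"fingers":1,"translation":[0.1,-0.45,6.5],"roll":0},
    {"fingers":1,"translation":[0.1,-0.45,7.5],"roll":0},
    {"fingers":1,"translation":[0.1,-0.45,7.5],"roll":0},
    {"fingers":1,"translation":[0.1,-0.45,7.5],"roll":0}
  ]
}}

```text
clock: 5.83
eef_pos: [0.5883, 0.2605, 0.199]
tool_rot: [1.0, 0.0, -0.0, 0.0]
ft_force: [-0.3, 0.2, -0.1]
grip_width: 0.0184
```

```bash
python3 - <<'E'
from h import *
go([.588,.2593,.109],0)
snap('wrist','w4'); crop('w4','w4c',200,190,360,340,4)
print((proj('w4',[.588,.2593,.1])-[200,190])*4)
E
```

```text
shift cm [-0.02  0.12  9.  ] roll 0.0 | pos [0.5883 0.2605 0.199 ] head 0.0 F [-0.3  0.2 -0.1] w 0.0184 t 5.8 j6 1.99
[329.68827416 116.04381372]
```

View pics/w4c.png

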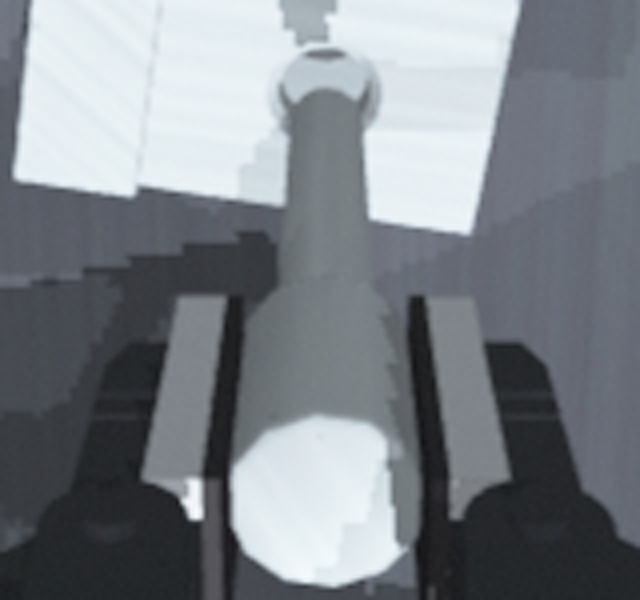

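Request:
{"method": "play_rows", "body": {
  "motion": [
    {"fingers":1,"translation":[0,0.08,0.3],"roll":0},
    {"fingers":1,"translation":[0,0.08,1],"roll":0},
    {"fingers":1,"translation":[0,0.08,2],"roll":0},
    {"fingers":1,"translation":[0,0.08,3],"roll":0},
    {"fingers":1,"translation":[0,0.08,4],"roll":0},
    {"fingers":1,"translation":[0,0.08,4],"roll":0}
  ]
}}

```text
clock: 6.38
eef_pos: [0.5866, 0.2591, 0.1551]
tool_rot: [1.0, 0.0, -0.003, 0.001]
ft_force: [-0.2, 0.1, -2.3]
grip_width: 0.0175
```

Request:
{"method": "play_rows", "body": {
  "motion": [
    {"fingers":1,"translation":[0,0,0.8],"roll":0},
    {"fingers":1,"translation":[0,0,1.6],"roll":0},
    {"fingers":1,"translation":[0,0,2.2],"roll":0},
    {"fingers":1,"translation":[0,0,2.2],"roll":0}
  ]
}}

```text
clock: 6.72
eef_pos: [0.5873, 0.2594, 0.1348]
tool_rot: [1.0, 0.0, -0.001, 0.001]
ft_force: [-0.3, -0.6, -2.0]
grip_width: 0.0178
```

Request:
{"method": "play_rows", "body": {
  "motion": [
    {"fingers":1,"translation":[0,0,0.8],"roll":0},
    {"fingers":1,"translation":[0,0,1.6],"roll":0},
    {"fingers":1,"translation":[0,0,2.0],"roll":0},
    {"fingers":1,"translation":[0,0,2.0],"roll":0},
    {"fingers":1,"translation":[0,0,2.0],"roll":0}
  ]
}}

```text
clock: 7.13
eef_pos: [0.588, 0.2598, 0.1163]
tool_rot: [1.0, 0.0, -0.0, 0.0]
ft_force: [0.3, -0.9, -1.4]
grip_width: 0.0176
```

```bash
python3 - <<'E'
from h import *
go([.588,.2593,.109],0)
E
```

```text
shift cm [0.   0.04 0.73] roll 0.0 | pos [0.588  0.2598 0.1163] head 0.0 F [ 0.3 -0.9 -1.4] w 0.0176 t 7.1 j6 1.99
```

Through both arms. Lowering the last part by small steps until contact.

Request:
{"method": "play_rows", "body": {
  "motion": [
    {"fingers":1,"translation":[0,0,0.3],"roll":0},
    {"fingers":1,"translation":[0,0,0.5],"roll":0},
    {"fingers":1,"translation":[0,0,0.6],"roll":0},
    {"fingers":1,"translation":[0,0,0.6],"roll":0}
  ]
}}

```text
clock: 7.47
eef_pos: [0.5882, 0.2598, 0.1106]
tool_rot: [1.0, 0.0, -0.0, 0.0]
ft_force: [0.2, -0.5, -1.4]
grip_width: 0.0185
```

Request:
{"method": "play_rows", "body": {
  "motion": [
    {"fingers":1,"translation":[0,0,0.1],"roll":0},
    {"fingers":1,"translation":[0,0,0.1],"roll":0}
  ]
}}

```text
clock: 7.63
eef_pos: [0.5883, 0.2599, 0.1098]
tool_rot: [1.0, 0.0, 0.0, -0.0]
ft_force: [0.1, 0.3, -1.5]
grip_width: 0.0176
```

Request:
{"method": "play_rows", "body": {
  "motion": [
    {"fingers":1,"translation":[0,0,0.1],"roll":0},
    {"fingers":1,"translation":[0,0,0.1],"roll":0}
  ]
}}

```text
clock: 7.8
eef_pos: [0.5884, 0.2599, 0.1093]
tool_rot: [1.0, 0.0, 0.0, -0.0]
ft_force: [-0.8, -0.9, 0.6]
grip_width: 0.0183
```

Request:
{"method": "play_rows", "body": {
  "motion": [
    {"fingers":1,"translation":[0,0,0.1],"roll":0},
    {"fingers":1,"translation":[0,0,0.1],"roll":0}
  ]
}}

```text
clock: 7.97
eef_pos: [0.5885, 0.26, 0.1091]
tool_rot: [1.0, 0.0, 0.001, -0.0]
ft_force: [-2.3, -0.2, 5.0]
grip_width: 0.0178
```

Seated: the force went from -1.5 to +5 N at the expected height. Releasing, rising and returning to the stack.

Request:
{"method": "play_rows", "body": {
  "motion": [
    {"fingers":-0.3,"translation":[0,0,0],"roll":0},
    {"fingers":-0.3,"translation":[0,0,0],"roll":0},
    {"fingers":-0.3,"translation":[0,0,0],"roll":0},
    {"fingers":-0.3,"translation":[0,0,0],"roll":0},
    {"fingers":-0.3,"translation":[0,0,0],"roll":0},
    {"fingers":-1,"translation":[0,0,-2],"roll":0},
    {"fingers":-1,"translation":[0,0,-5],"roll":0},
    {"fingers":-1,"translation":[0,0,-9],"roll":0},
    {"fingers":-1,"translation":[0,0,-13],"roll":0},
    {"fingers":-1,"translation":[-2,8,-15],"roll":0},
    {"fingers":-1,"translation":[-8.1,28.8,-15],"roll":0},
    {"fingers":-1,"translation":[-8.1,28.8,-15],"roll":0},
    {"fingers":-1,"translation":[-8.1,28.8,-15],"roll":0},
    {"fingers":-1,"translation":[-8.1,28.8,-15],"roll":0},
    {"fingers":-1,"translation":[-8.1,28.8,-15],"roll":0},
    {"fingers":-1,"translation":[-8.1,28.8,-15],"roll":0},
    {"fingers":-1,"translation":[-8.1,28.8,-15],"roll":0},
    {"fingers":-1,"translation":[-8.1,28.8,-15],"roll":0}
  ]
}}

```text
clock: 9.47
eef_pos: [0.5068, -0.0308, 0.2583]
tool_rot: [1.0, -0.002, 0.0, 0.0]
ft_force: [0.7, 1.0, -0.0]
grip_width: 0.0858
```

```bash
python3 - <<'E'
from h import *
go([.507,-.0285,.142],0)
snap('wrist','w5');p=proj('w5',[.507,-.0285,.118]).astype(int);print(p-50)
a=cv2.resize(cv2.imread('pics/w5.png')[p[1]-50:p[1]+50,p[0]-50:p[0]+50],None,fx=5,fy=5,interpolation=cv2.INTER_CUBIC)
snap('side','s5');b=cv2.resize(cv2.imread('pics/s5.png')[150:275,205:280],None,fx=4,fy=4,interpolation=cv2.INTER_CUBIC)
cv2.imwrite('pics/m5.png',np.hstack([a,b]))
E
```

```text
shift cm [ 1.000e-02 -2.400e-01  1.163e+01] roll -0.3 | pos [ 0.5068 -0.0308  0.2583] head -0.3 F [ 0.7  1.  -0. ] w 0.0858 t 9.5 j6 1.51
[232 146]
```

View pics/m5.png

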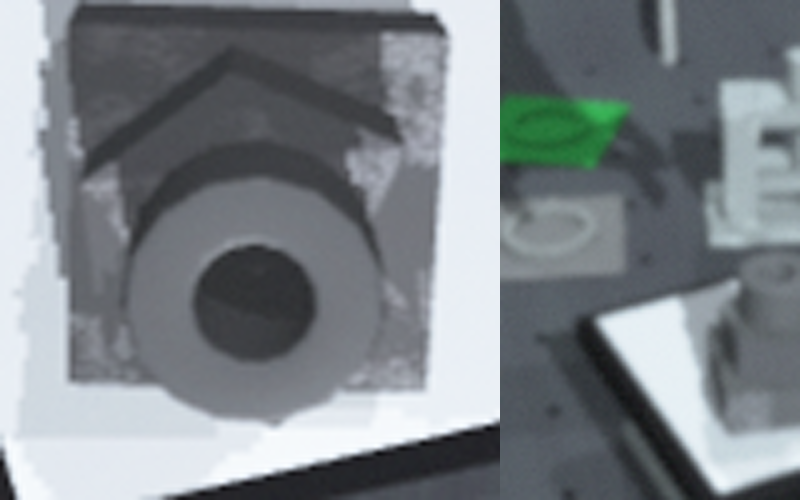

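```bash
python3 - <<'E'
from h import *
p=pt('w5',232+255/5,146+299/5,.142);print(p); l=pt('w5',232+127/5,205.8,.142);r=pt('w5',232+383/5,205.8,.142);print(np.linalg.norm(l-r))
go([p[0],p[1],.139],0)
E
```

```text
[ 0.50711796 -0.02845813  0.142     ]
0.03624185619017404
shift cm [-0.07  0.05 11.9 ] roll -0.0 | pos [ 0.5077 -0.0281  0.258 ] head -0.0 F [0.1 0.3 0.2] w 0.0853 t 9.6 j6 1.52
```

Request:
{"method": "play_rows", "body": {
  "motion": [
    {"fingers":-1,"translation":[-0.05,0.05,3],"roll":0},
    {"fingers":-1,"translation":[-0.05,0.05,6],"roll":0},
    {"fingers":-1,"translation":[-0.05,0.05,9],"roll":0},
    {"fingers":-1,"translation":[-0.05,0.05,11],"roll":0},
    {"fingers":-1,"translation":[-0.05,0.05,11.9],"roll":0},
    {"fingers":-1,"translation":[-0.05,0.05,11.9],"roll":0},
    {"fingers":1,"translation":[-0.05,0.05,11.9],"roll":0},
    {"fingers":1,"translation":[-0.05,0.05,11.9],"roll":0},
    {"fingers":1,"translation":[-0.05,0.05,11.9],"roll":0},
    {"fingers":1,"translation":[-0.05,0.05,11.9],"roll":0},
    {"fingers":1,"translation":[-0.05,0.05,11.9],"roll":0},
    {"fingers":1,"translation":[-0.05,0.05,11.9],"roll":0},
    {"fingers":1,"translation":[-0.05,0.05,11.9],"roll":0},
    {"fingers":1,"translation":[-0.05,0.05,11.9],"roll":0}
  ]
}}

```text
clock: 10.73
eef_pos: [0.5082, -0.0287, 0.1408]
tool_rot: [1.0, 0.0, 0.002, -0.0]
ft_force: [-0.8, 0.8, 6.3]
grip_width: 0.0361
```

Request:
{"method": "play_rows", "body": {
  "motion": [
    {"fingers":1,"translation":[0,0,-0.5],"roll":0},
    {"fingers":1,"translation":[0,0,-2],"roll":0},
    {"fingers":1,"translation":[0,0,-4],"roll":0},
    {"fingers":1,"translation":[0,0,-6],"roll":0},
    {"fingers":1,"translation":[0,0,-6],"roll":0},
    {"fingers":1,"translation":[0,0,-6],"roll":0}
  ]
}}

```text
clock: 11.23
eef_pos: [0.5079, -0.0289, 0.2002]
tool_rot: [1.0, 0.0, 0.002, 0.0]
ft_force: [-0.4, 0.7, -1.2]
grip_width: 0.0358
```

```bash
python3 - <<'E'
from h import *
# tray: top-camera estimate + offset of top vs wrist (~+.0005,+.0035)
go([.416,.268,.139],0)
snap('wrist','w6')
E
```

```text
shift cm [ -9.2  -29.69   6.08] roll 0.0 | pos [ 0.5079 -0.0289  0.2002] head 0.0 F [-0.4  0.7 -1.2] w 0.0358 t 11.2 j6 1.51
```

View pics/w6.png

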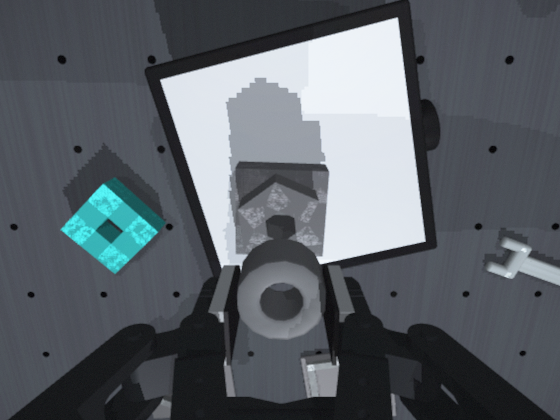

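Request:
{"method": "play_rows", "body": {
  "motion": [
    {"fingers":1,"translation":[-1,-3,0],"roll":0},
    {"fingers":1,"translation":[-2.2,-7,0],"roll":0},
    {"fingers":1,"translation":[-3.4,-11,0],"roll":0},
    {"fingers":1,"translation":[-4.6,-15,0],"roll":0},
    {"fingers":1,"translation":[-5.8,-19,1],"roll":0},
    {"fingers":1,"translation":[-7,-23,3],"roll":0},
    {"fingers":1,"translation":[-8.2,-26.5,5],"roll":0},
    {"fingers":1,"translation":[-9.2,-29,7],"roll":0},
    {"fingers":1,"translation":[-9.2,-29.7,8],"roll":0},
    {"fingers":1,"translation":[-9.2,-29.7,8],"roll":0},
    {"fingers":1,"translation":[-9.2,-29.7,8],"roll":0},
    {"fingers":1,"translation":[-9.2,-29.7,8],"roll":0}
  ]
}}

```text
clock: 12.28
eef_pos: [0.4152, 0.2673, 0.119]
tool_rot: [1.0, -0.0, 0.0, 0.0]
ft_force: [-0.1, -0.1, 0.5]
grip_width: 0.0359
```

```bash
python3 - <<'E'
from h import *
go([.416,.268,.027],0)
snap('wrist','w7')
print(proj('w7',[.416,.268,.009]))
E
```

```text
shift cm [ 0.08 -0.08  9.2 ] roll -0.0 | pos [0.4152 0.2673 0.119 ] head -0.0 F [-0.1 -0.1  0.5] w 0.0359 t 12.3 j6 2.14
[283.78154685 210.9030606 ]
```

View pics/w7.png

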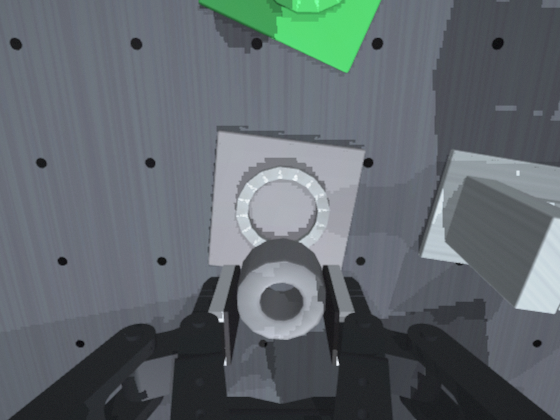

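Grey ring tray centred at px (282.5,211) as predicted; the green one is well away. Lowering.

Request:
{"method": "play_rows", "body": {
  "motion": [
    {"fingers":1,"translation":[0.1,-0.05,2],"roll":0},
    {"fingers":1,"translation":[0.1,-0.05,4.5],"roll":0},
    {"fingers":1,"translation":[0.1,-0.05,7],"roll":0},
    {"fingers":1,"translation":[0.1,-0.05,8.2],"roll":0},
    {"fingers":1,"translation":[0.1,-0.05,8.7],"roll":0},
    {"fingers":1,"translation":[0.1,-0.05,8.9],"roll":0},
    {"fingers":1,"translation":[0.1,-0.05,8.9],"roll":0}
  ]
}}

```text
clock: 12.92
eef_pos: [0.4168, 0.2684, 0.0306]
tool_rot: [1.0, -0.0, 0.001, -0.0]
ft_force: [-0.3, 0.2, -0.8]
grip_width: 0.0357
```

Request:
{"method": "play_rows", "body": {
  "motion": [
    {"fingers":1,"translation":[0,0,0.1],"roll":0},
    {"fingers":1,"translation":[0,0,0.2],"roll":0},
    {"fingers":1,"translation":[0,0,0.2],"roll":0}
  ]
}}

```text
clock: 13.17
eef_pos: [0.4164, 0.2691, 0.0287]
tool_rot: [1.0, 0.0, 0.001, -0.0]
ft_force: [-0.0, -0.1, -0.9]
grip_width: 0.0355
```

Request:
{"method": "play_rows", "body": {
  "motion": [
    {"fingers":1,"translation":[0,0,0.1],"roll":0},
    {"fingers":1,"translation":[0,0,0.15],"roll":0},
    {"fingers":1,"translation":[0,0,0.15],"roll":0}
  ]
}}

```text
clock: 13.42
eef_pos: [0.4161, 0.269, 0.0268]
tool_rot: [1.0, 0.0, 0.0, -0.0]
ft_force: [-0.7, -0.7, 3.8]
grip_width: 0.0359
```

Request:
{"method": "play_rows", "body": {
  "motion": [
    {"fingers":1,"translation":[0,0,0.1],"roll":0},
    {"fingers":1,"translation":[0,0,0.1],"roll":0}
  ]
}}

```text
clock: 13.58
eef_pos: [0.4161, 0.2691, 0.0268]
tool_rot: [1.0, 0.0, 0.001, -0.0]
ft_force: [-2.9, -2.7, 11.3]
grip_width: 0.0357
```

Request:
{"method": "play_rows", "body": {
  "motion": [
    {"fingers":1,"translation":[0,0,-0.1],"roll":0},
    {"fingers":-0.5,"translation":[0,0,-0.1],"roll":0},
    {"fingers":-0.5,"translation":[0,0,-0.1],"roll":0},
    {"fingers":-0.5,"translation":[0,0,-0.1],"roll":0},
    {"fingers":-0.5,"translation":[0,0,-0.1],"roll":0},
    {"fingers":-0.8,"translation":[0,0,-1],"roll":0},
    {"fingers":-1,"translation":[0,0,-4],"roll":0},
    {"fingers":-1,"translation":[0,0,-8],"roll":0},
    {"fingers":-1,"translation":[0,0,-12],"roll":0},
    {"fingers":-1,"translation":[0.6,2,-15],"roll":0},
    {"fingers":-1,"translation":[9.1,29.75,-21.3],"roll":0},
    {"fingers":-1,"translation":[9.1,29.75,-21.3],"roll":0},
    {"fingers":-1,"translation":[9.1,29.75,-21.3],"roll":0},
    {"fingers":-1,"translation":[9.1,29.75,-21.3],"roll":0},
    {"fingers":-1,"translation":[9.1,29.75,-21.3],"roll":0},
    {"fingers":-1,"translation":[9.1,29.75,-21.3],"roll":0},
    {"fingers":-1,"translation":[9.1,29.75,-21.3],"roll":0},
    {"fingers":-1,"translation":[9.1,29.75,-21.3],"roll":0},
    {"fingers":-1,"translation":[9.1,29.75,-21.3],"roll":0},
    {"fingers":-1,"translation":[9.1,29.75,-21.3],"roll":0}
  ]
}}

```text
clock: 15.25
eef_pos: [0.5066, -0.0287, 0.2384]
tool_rot: [1.0, -0.0, -0.0, -0.0]
ft_force: [0.5, 0.7, -0.4]
grip_width: 0.0853
```

```bash
python3 - <<'E'
from h import *
go([.507,-.0285,.12],0)
snap('wrist','w8');p=proj('w8',[.507,-.0285,.118]).astype(int);print(p-50)
a=cv2.resize(cv2.imread('pics/w8.png')[p[1]-50:p[1]+50,p[0]-50:p[0]+50],None,fx=5,fy=5,interpolation=cv2.INTER_CUBIC)
snap('top','t8');i=cv2.imread('pics/t8.png')
b=cv2.resize(i[262:322,178:238],None,fx=4.1667,fy=4.1667,interpolation=cv2.INTER_CUBIC);c=cv2.resize(i[190:250,178:238],None,fx=4.1667,fy=4.1667,interpolation=cv2.INTER_CUBIC)
cv2.imwrite('pics/m8.png',np.hstack([a,np.vstack([c,b])]))
E
```

```text
shift cm [ 0.05 -0.02 11.84] roll -0.0 | pos [ 0.5066 -0.0287  0.2384] head -0.0 F [ 0.5  0.7 -0.4] w 0.0853 t 15.2 j6 1.51
[233 157]
```

View pics/m8.png

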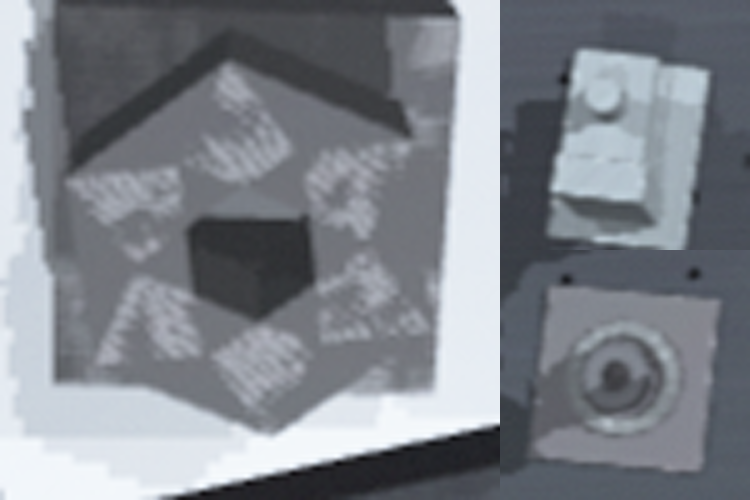

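Top crop: pin head on the upper arm, round spacer inside the grey ring. Hex top corners in the wrist crop: (232,62), (412,137), (430,325), (270,435), (90,362), (70,178).

```bash
python3 - <<'E'
from h import *
q=np.array([pt('w8',233+x/5,157+y/5,.118) for x,y in [(232,62), (412,137), (430,325), (270,435), (90,362), (70,178)]])[:,:2]
print('c',q.mean(0)); d=q[:,None]-0
for i in range(3): print(np.linalg.norm(q[i]-q[i+3]),(q[i]+q[i+3])/2,np.degrees(np.arctan2(*(q[i]-q[i+3])[::-1])))
for i in range(6): e=q[(i+1)%6]-q[i];print('side',np.linalg.norm(e).round(4),'normal',(np.degrees(np.arctan2(e[1],e[0]))+90)%180)
s=np.array([pt('w8',233+x/5,157+y/5,.094) for x,y in [(60,10),(462,18),(435,388),(52,382)]])[:,:2];print('sq approx',s.mean(0))
E
```

```text
c [ 0.50689931 -0.02894526]
0.056879712538085415 [ 0.50705508 -0.029223  ] 95.58700141103859
0.05756170199546471 [ 0.50647731 -0.02875712] 36.33426834251077
0.05651090855384933 [ 0.50716555 -0.02885566] -23.288360579699862
side 0.0276 normal 66.97164016154191
side 0.0285 normal 6.958150003820975
side 0.0291 normal 126.91673212085445
side 0.029 normal 66.17064864101042
side 0.0282 normal 4.229732087005175
side 0.0285 normal 126.00333605674214
sq approx [ 0.50724254 -0.02908202]
```

Request:
{"method": "play_rows", "body": {
  "motion": [
    {"fingers":-1,"translation":[0,0,3],"roll":-6},
    {"fingers":-1,"translation":[0,0,6],"roll":-6},
    {"fingers":-1,"translation":[0,0,9],"roll":-6},
    {"fingers":-1,"translation":[0,0,11.5],"roll":-6},
    {"fingers":-1,"translation":[0,0,12.4],"roll":-6},
    {"fingers":-1,"translation":[0,0,12.4],"roll":-6},
    {"fingers":-1,"translation":[0,0,12.4],"roll":-6},
    {"fingers":1,"translation":[0,0,12.4],"roll":-6},
    {"fingers":1,"translation":[0,0,12.4],"roll":-6},
    {"fingers":1,"translation":[0,0,12.4],"roll":-6},
    {"fingers":1,"translation":[0,0,12.4],"roll":-6},
    {"fingers":1,"translation":[0,0,12.4],"roll":-6},
    {"fingers":1,"translation":[0,0,12.4],"roll":-6},
    {"fingers":1,"translation":[0,0,12.4],"roll":-6}
  ]
}}

```text
clock: 16.52
eef_pos: [0.5085, -0.0288, 0.1163]
tool_rot: [0.999, 0.053, 0.002, 0.0]
ft_force: [-0.9, 1.2, 6.0]
grip_width: 0.0483
```

Request:
{"method": "play_rows", "body": {
  "motion": [
    {"fingers":1,"translation":[0,0,-0.3],"roll":0},
    {"fingers":1,"translation":[0,0,-2],"roll":0},
    {"fingers":1,"translation":[0,0,-4],"roll":0},
    {"fingers":1,"translation":[0,0,-7],"roll":0},
    {"fingers":1,"translation":[0,0,-7],"roll":0},
    {"fingers":1,"translation":[0,0,-7],"roll":0}
  ]
}}

```text
clock: 17.02
eef_pos: [0.5084, -0.0289, 0.1864]
tool_rot: [0.999, 0.053, 0.002, 0.0]
ft_force: [0.7, -0.2, -0.5]
grip_width: 0.0482
```

```bash
python3 - <<'E'
from h import *
print(pt('top0',427,288,.009)+[.0005,.0035,0])
go([.4050,-.2585,.12],6)
E
```

```text
[ 0.4038671  -0.25947789  0.009     ]
shift cm [-12.72  21.75   6.59] roll 0.0 | pos [ 0.5084 -0.0289  0.1864] head 6.0 F [ 0.7 -0.2 -0.5] w 0.0482 t 17.0 j6 1.41
```

Request:
{"method": "play_rows", "body": {
  "motion": [
    {"fingers":1,"translation":[-1.7,3,0],"roll":0},
    {"fingers":1,"translation":[-3.8,6.5,0],"roll":0},
    {"fingers":1,"translation":[-5.8,10,0],"roll":0},
    {"fingers":1,"translation":[-7.8,13.3,0],"roll":0},
    {"fingers":1,"translation":[-9.8,16.7,2],"roll":0},
    {"fingers":1,"translation":[-11.5,19.5,4],"roll":0},
    {"fingers":1,"translation":[-12.7,21.7,6],"roll":0},
    {"fingers":1,"translation":[-12.7,21.7,6.6],"roll":0},
    {"fingers":1,"translation":[-12.7,21.7,6.6],"roll":0},
    {"fingers":1,"translation":[-12.7,21.7,6.6],"roll":0},
    {"fingers":1,"translation":[-12.7,21.7,6.6],"roll":0}
  ]
}}

```text
clock: 17.93
eef_pos: [0.4041, -0.2572, 0.1186]
tool_rot: [0.999, 0.053, 0.0, -0.0]
ft_force: [0.3, 0.5, -1.1]
grip_width: 0.0487
```

```bash
python3 - <<'E'
from h import *
go([.4050,-.2585,.027],6)
snap('wrist','w9'); print(proj('w9',[.405,-.2585,.009]))
E
```

```text
shift cm [0.07 0.13 9.16] roll 0.1 | pos [ 0.4041 -0.2572  0.1186] head 6.1 F [ 0.3  0.5 -1.1] w 0.0487 t 17.9 j6 0.9
[283.71317299 214.20191731]
```

View pics/w9.png

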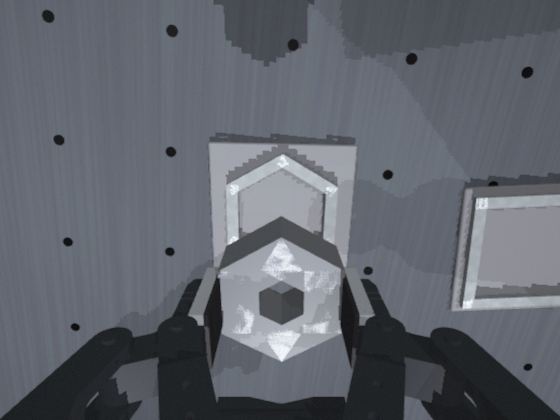

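Hex ring centred at about px (282.5,217), orientation matching the held hex. Lowering.

Request:
{"method": "play_rows", "body": {
  "motion": [
    {"fingers":1,"translation":[0,0.25,2],"roll":0},
    {"fingers":1,"translation":[0,0.25,4.5],"roll":0},
    {"fingers":1,"translation":[0,0.25,7],"roll":0},
    {"fingers":1,"translation":[0,0.25,8.2],"roll":0},
    {"fingers":1,"translation":[0,0.25,8.7],"roll":0},
    {"fingers":1,"translation":[0,0.25,9],"roll":0},
    {"fingers":1,"translation":[0,0.25,9],"roll":0}
  ]
}}

```text
clock: 18.57
eef_pos: [0.4047, -0.2601, 0.0288]
tool_rot: [0.999, 0.053, 0.0, 0.0]
ft_force: [0.4, -0.1, -0.9]
grip_width: 0.0484
```

Request:
{"method": "play_rows", "body": {
  "motion": [
    {"fingers":1,"translation":[0,0,0.1],"roll":0},
    {"fingers":1,"translation":[0,0,0.2],"roll":0},
    {"fingers":1,"translation":[0,0,0.2],"roll":0}
  ]
}}

```text
clock: 18.82
eef_pos: [0.4045, -0.2607, 0.0271]
tool_rot: [0.999, 0.053, 0.001, 0.001]
ft_force: [0.2, -0.2, -1.8]
grip_width: 0.0487
```

Request:
{"method": "play_rows", "body": {
  "motion": [
    {"fingers":1,"translation":[0,0,0.1],"roll":0},
    {"fingers":1,"translation":[0,0,0.1],"roll":0}
  ]
}}

```text
clock: 18.98
eef_pos: [0.4044, -0.2607, 0.0263]
tool_rot: [0.999, 0.053, 0.001, 0.0]
ft_force: [-0.6, 0.2, 3.3]
grip_width: 0.0482
```

Request:
{"method": "play_rows", "body": {
  "motion": [
    {"fingers":1,"translation":[0,0,0.1],"roll":0},
    {"fingers":1,"translation":[0,0,0.1],"roll":0}
  ]
}}

```text
clock: 19.15
eef_pos: [0.4044, -0.2607, 0.0262]
tool_rot: [0.999, 0.053, 0.001, 0.001]
ft_force: [-3.9, 2.0, 13.2]
grip_width: 0.0484
```

Seated at the predicted height. Releasing and returning.

Request:
{"method": "play_rows", "body": {
  "motion": [
    {"fingers":1,"translation":[0,0,-0.15],"roll":0},
    {"fingers":-0.7,"translation":[0,0,-0.15],"roll":0},
    {"fingers":-0.7,"translation":[0,0,-0.15],"roll":0},
    {"fingers":-0.7,"translation":[0,0,-0.15],"roll":0},
    {"fingers":-0.7,"translation":[0,0,-0.15],"roll":0},
    {"fingers":-1,"translation":[0,0,-1],"roll":0},
    {"fingers":-1,"translation":[0,0,-4],"roll":0},
    {"fingers":-1,"translation":[0,0,-8],"roll":0},
    {"fingers":-1,"translation":[0,0,-12],"roll":0},
    {"fingers":-1,"translation":[0.6,-1,-15],"roll":2},
    {"fingers":-1,"translation":[12.7,-22,-18.9],"roll":8},
    {"fingers":-1,"translation":[12.7,-22,-18.9],"roll":8},
    {"fingers":-1,"translation":[12.7,-22,-18.9],"roll":8},
    {"fingers":-1,"translation":[12.7,-22,-18.9],"roll":8},
    {"fingers":-1,"translation":[12.7,-22,-18.9],"roll":8},
    {"fingers":-1,"translation":[12.7,-22,-18.9],"roll":8},
    {"fingers":-1,"translation":[12.7,-22,-18.9],"roll":8},
    {"fingers":-1,"translation":[12.7,-22,-18.9],"roll":8},
    {"fingers":-1,"translation":[12.7,-22,-18.9],"roll":8}
  ]
}}

```text
clock: 20.73
eef_pos: [0.5065, -0.0282, 0.2133]
tool_rot: [1.0, -0.017, -0.0, 0.0]
ft_force: [0.2, 0.7, -0.2]
grip_width: 0.0859
```

```bash
python3 - <<'E'
from h import *
go([.507,-.0285,.092],-2)
snap('wrist','wa');p=proj('wa',[.507,-.0285,.094]).astype(int);print(p-60)
a=cv2.resize(cv2.imread('pics/wa.png')[p[1]-60:p[1]+60,p[0]-60:p[0]+60],None,fx=4.1667,fy=4.1667,interpolation=cv2.INTER_CUBIC)
snap('top','ta');i=cv2.imread('pics/ta.png')
c=cv2.resize(i[255:321,394:460],(250,250),interpolation=cv2.INTER_CUBIC)
cv2.imwrite('pics/ma.png',np.hstack([a,np.vstack([c,c*0])]))
E
```

```text
shift cm [ 0.06  0.02 12.13] roll 0.1 | pos [ 0.5065 -0.0282  0.2133] head -1.9 F [ 0.2  0.7 -0.2] w 0.0859 t 20.7 j6 1.55
[223 147]
```

View pics/ma.png

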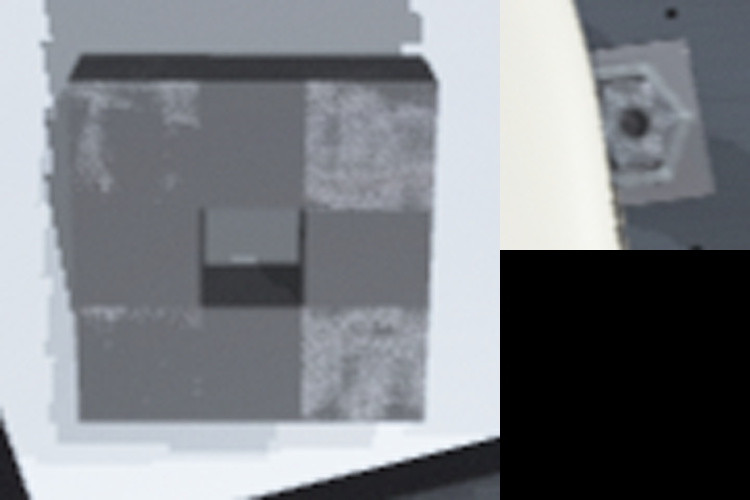

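```bash
python3 - <<'E'
from h import *
q=np.array([pt('wa',223+x*.24,147+y*.24,.094) for x,y in [(68,82),(438,82),(425,420),(80,420)]])
print(q.mean(0),[ (np.linalg.norm(q[i]-q[i-3]).round(3), np.degrees(np.arctan2(*(q[i-3]-q[i])[[1,0]])).round(1)) for i in range(4)])
m=q.mean(0); go([m[0],m[1],.090],-2)
E
```

```text
[ 0.5070627  -0.02910541  0.094     ] [(np.float64(0.061), np.float64(-1.9)), (np.float64(0.061), np.float64(-91.7)), (np.float64(0.062), np.float64(178.1)), (np.float64(0.061), np.float64(88.0))]
shift cm [ 0.11 -0.03 12.31] roll -0.1 | pos [ 0.5061 -0.0293  0.2131] head -2.1 F [-0.2 -0.1 -0.1] w 0.0852 t 20.8 j6 1.55
```

Request:
{"method": "play_rows", "body": {
  "motion": [
    {"fingers":-1,"translation":[0.08,0,3],"roll":0},
    {"fingers":-1,"translation":[0.08,0,6],"roll":0},
    {"fingers":-1,"translation":[0.08,0,9],"roll":0},
    {"fingers":-1,"translation":[0.08,0,11.3],"roll":0},
    {"fingers":-1,"translation":[0.08,0,12.3],"roll":0},
    {"fingers":-1,"translation":[0.08,0,12.3],"roll":0},
    {"fingers":-1,"translation":[0.08,0,12.3],"roll":0},
    {"fingers":1,"translation":[0.08,0,12.3],"roll":0},
    {"fingers":1,"translation":[0.08,0,12.3],"roll":0},
    {"fingers":1,"translation":[0.08,0,12.3],"roll":0},
    {"fingers":1,"translation":[0.08,0,12.3],"roll":0},
    {"fingers":1,"translation":[0.08,0,12.3],"roll":0},
    {"fingers":1,"translation":[0.08,0,12.3],"roll":0}
  ]
}}

```text
clock: 21.92
eef_pos: [0.5093, -0.0285, 0.0926]
tool_rot: [1.0, -0.017, 0.002, 0.0]
ft_force: [-0.4, -1.2, 5.9]
grip_width: 0.0603
```

Request:
{"method": "play_rows", "body": {
  "motion": [
    {"fingers":1,"translation":[0,0,-0.3],"roll":0},
    {"fingers":1,"translation":[0,0,-2],"roll":0},
    {"fingers":1,"translation":[0,0,-4],"roll":0},
    {"fingers":1,"translation":[0,0,-7],"roll":0},
    {"fingers":1,"translation":[0,0,-7],"roll":0},
    {"fingers":1,"translation":[0,0,-7],"roll":0}
  ]
}}

```text
clock: 22.42
eef_pos: [0.5093, -0.0282, 0.1625]
tool_rot: [1.0, -0.017, 0.003, 0.0]
ft_force: [0.1, 0.6, -2.7]
grip_width: 0.0602
```

```bash
python3 - <<'E'
from h import *
go([.5845,-.2678,.13],9.3)
E
```

```text
shift cm [ 8.31 23.69  3.29] roll -11.2 | pos [ 0.5093 -0.0282  0.1625] head -1.9 F [ 0.1  0.6 -2.7] w 0.0602 t 22.4 j6 1.55
```

Request:
{"method": "play_rows", "body": {
  "motion": [
    {"fingers":1,"translation":[1,3,0],"roll":-2},
    {"fingers":1,"translation":[2.3,6.5,0],"roll":-4},
    {"fingers":1,"translation":[3.5,10,0],"roll":-6},
    {"fingers":1,"translation":[4.7,13.5,0],"roll":-8},
    {"fingers":1,"translation":[6,17,0],"roll":-9.5},
    {"fingers":1,"translation":[7.2,20.5,1],"roll":-11.2},
    {"fingers":1,"translation":[8.3,23,2.5],"roll":-11.2},
    {"fingers":1,"translation":[8.3,23.7,3.3],"roll":-11.2},
    {"fingers":1,"translation":[8.3,23.7,3.3],"roll":-11.2},
    {"fingers":1,"translation":[8.3,23.7,3.3],"roll":-11.2},
    {"fingers":1,"translation":[8.3,23.7,3.3],"roll":-11.2}
  ]
}}

```text
clock: 23.33
eef_pos: [0.5821, -0.2664, 0.1271]
tool_rot: [0.997, 0.081, -0.001, -0.001]
ft_force: [-0.6, 1.5, -2.4]
grip_width: 0.0605
```

```bash
python3 - <<'E'
from h import *
go([.5845,-.2678,.027],9.3)
snap('wrist','wb'); print(proj('wb',[.5845,-.2678,.009]))
E
```

```text
shift cm [ 0.23  0.19 10.01] roll 0.0 | pos [ 0.5821 -0.2664  0.1271] head 9.3 F [-0.6  1.5 -2.4] w 0.0605 t 23.3 j6 0.98
[285.85863297 211.08294315]
```

View pics/wb.png

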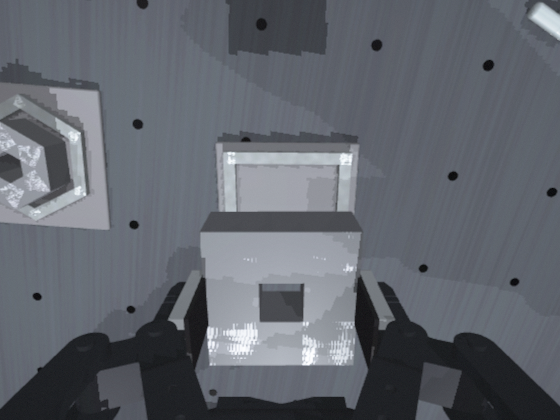

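Square tray rim spans u 225–353, centred at about (289,212) and parallel to the held spacer. Correcting about 4 mm in x, then lowering.

Request:
{"method": "play_rows", "body": {
  "motion": [
    {"fingers":1,"translation":[0.4,0.2,2],"roll":0},
    {"fingers":1,"translation":[0.4,0.2,4.5],"roll":0},
    {"fingers":1,"translation":[0.4,0.2,6.5],"roll":0},
    {"fingers":1,"translation":[0.4,0.2,7],"roll":0},
    {"fingers":1,"translation":[0.4,0.2,7],"roll":0}
  ]
}}

```text
clock: 23.8
eef_pos: [0.5857, -0.2674, 0.0563]
tool_rot: [0.997, 0.081, -0.002, -0.001]
ft_force: [-0.4, -0.5, -1.0]
grip_width: 0.06
```

```bash
python3 - <<'E'
from h import *
go([.5863,-.2683,.027],9.3)
E
```

```text
shift cm [0.05 0.11 2.92] roll 0.0 | pos [ 0.5857 -0.2674  0.0563] head 9.3 F [-0.4 -0.5 -1. ] w 0.06 t 23.8 j6 0.98
```

Request:
{"method": "play_rows", "body": {
  "motion": [
    {"fingers":1,"translation":[0.05,0.05,1],"roll":0},
    {"fingers":1,"translation":[0.05,0.05,2],"roll":0},
    {"fingers":1,"translation":[0.05,0.05,2.5],"roll":0},
    {"fingers":1,"translation":[0.05,0.05,2.8],"roll":0},
    {"fingers":1,"translation":[0.05,0.05,2.8],"roll":0}
  ]
}}

```text
clock: 24.22
eef_pos: [0.5869, -0.2695, 0.0285]
tool_rot: [0.997, 0.081, -0.001, -0.0]
ft_force: [0.0, -0.6, -1.6]
grip_width: 0.0604
```

Request:
{"method": "play_rows", "body": {
  "motion": [
    {"fingers":1,"translation":[0,0,0.1],"roll":0},
    {"fingers":1,"translation":[0,0,0.1],"roll":0}
  ]
}}

```text
clock: 24.38
eef_pos: [0.5876, -0.2699, 0.0285]
tool_rot: [0.997, 0.08, 0.0, 0.0]
ft_force: [0.0, -0.4, -1.7]
grip_width: 0.0598
```

Request:
{"method": "play_rows", "body": {
  "motion": [
    {"fingers":1,"translation":[0,0,0.1],"roll":0},
    {"fingers":1,"translation":[0,0,0.1],"roll":0}
  ]
}}

```text
clock: 24.55
eef_pos: [0.5876, -0.2698, 0.0276]
tool_rot: [0.997, 0.081, 0.0, 0.0]
ft_force: [-1.3, 0.0, -2.3]
grip_width: 0.0601
```

Request:
{"method": "play_rows", "body": {
  "motion": [
    {"fingers":1,"translation":[0,0,0.1],"roll":0},
    {"fingers":1,"translation":[0,0,0.1],"roll":0}
  ]
}}

```text
clock: 24.72
eef_pos: [0.5877, -0.2699, 0.0268]
tool_rot: [0.997, 0.081, 0.0, 0.0]
ft_force: [-0.9, -0.1, 0.5]
grip_width: 0.0603
```

Request:
{"method": "play_rows", "body": {
  "motion": [
    {"fingers":1,"translation":[0,0,0.05],"roll":0},
    {"fingers":1,"translation":[0,0,0.05],"roll":0}
  ]
}}

```text
clock: 24.88
eef_pos: [0.5877, -0.2699, 0.0267]
tool_rot: [0.997, 0.081, 0.0, 0.0]
ft_force: [-2.9, -0.5, 4.2]
grip_width: 0.0603
```

Seated. Releasing, rising and backing off for a final check.

Request:
{"method": "play_rows", "body": {
  "motion": [
    {"fingers":-1,"translation":[0,0,0],"roll":0},
    {"fingers":-1,"translation":[0,0,0],"roll":0},
    {"fingers":-1,"translation":[0,0,0],"roll":0},
    {"fingers":-1,"translation":[0,0,0],"roll":0},
    {"fingers":-1,"translation":[0,0,0],"roll":0},
    {"fingers":-1,"translation":[0,0,-1],"roll":0},
    {"fingers":-1,"translation":[0,0,-4],"roll":0},
    {"fingers":-1,"translation":[0,0,-8],"roll":0},
    {"fingers":-1,"translation":[0,0,-12],"roll":0},
    {"fingers":-1,"translation":[0,0,-16],"roll":0},
    {"fingers":-1,"translation":[0,0,-20],"roll":0},
    {"fingers":-1,"translation":[-4,-4,-22],"roll":0},
    {"fingers":-1,"translation":[-15,-15,-22],"roll":0},
    {"fingers":-1,"translation":[-15,-25,-22],"roll":0},
    {"fingers":-1,"translation":[-15,-25,-22],"roll":0},
    {"fingers":-1,"translation":[-15,-25,-22],"roll":0},
    {"fingers":-1,"translation":[-15,-25,-22],"roll":0},
    {"fingers":-1,"translation":[-15,-25,-22],"roll":0},
    {"fingers":-1,"translation":[-15,-25,-22],"roll":0},
    {"fingers":-1,"translation":[-15,-25,-22],"roll":0}
  ]
}}

```text
clock: 26.55
eef_pos: [0.3979, -0.0454, 0.247]
tool_rot: [0.997, 0.082, 0.001, 0.0]
ft_force: [-0.3, -0.2, 0.4]
grip_width: 0.0854
```

```bash
python3 - <<'E'
from h import *
snap('top','tf');snap('side','sf')
a=cv2.imread('pics/tf.png');b=cv2.imread('pics/sf.png')
r=lambda i,x,y,w,h:cv2.resize(i[y:y+h,x:x+w],(400,300),interpolation=cv2.INTER_CUBIC)
cv2.imwrite('pics/mf.png',np.vstack([np.hstack([r(a,110,130,400,200)[:, :], r(a,385,185,94,130)]),np.hstack([r(b,180,320,240,95),r(b,190,150,120,90)])]))
E
```

```text
(no output)
```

View pics/mf.png

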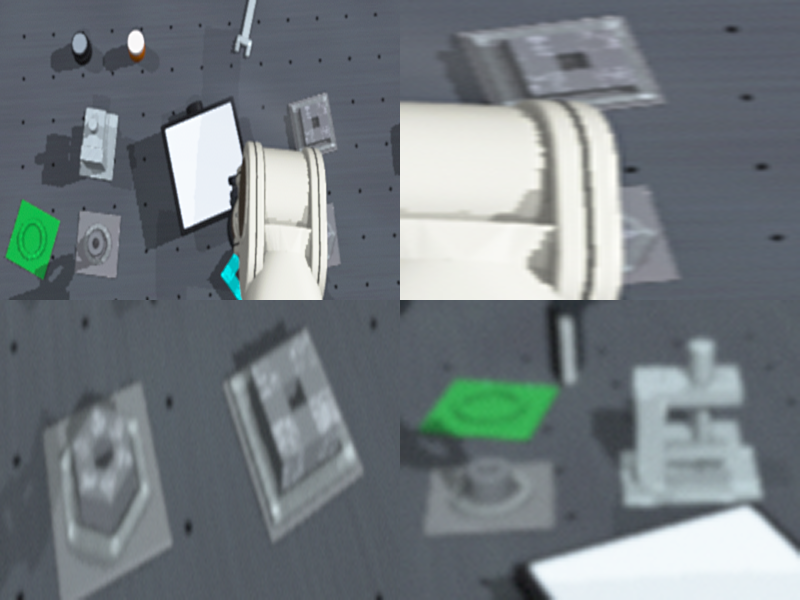

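The final views show the pin through both arms with its head on the upper arm. The round, hex and square spacers sit inside their rims, and the jar and spanner have not moved. Handing in.

```bash
python3 -c "
from workcell import bot
print(bot.get_obs()['clock'],bot.job_done())"
```

```text
the job is handed in; nothing more can be done
26.65 None
```

The stack is taken apart in the order asked, and the job was handed in at 26.7 s with the gripper clear of everything.

- **Pin:** it went down through both arms of the stand. Contact came with its head at the expected height on the upper arm, and the side view shows it through both arms.
- **Spacers:** the round, hexagonal and square spacers were each lowered until the wrist force showed contact, 4 to 13 N, and released only there. Contact came within about 1 mm of the expected height each time. In the last top and side views they lie flat inside the grey trays' rims.
- **Left alone:** the jar, the spanner, the turquoise square and the green tray look unmoved. In the last top view the arm hid most of the hexagonal tray and part of the turquoise square. The side view shows the hexagonal spacer in its rim.

One check disagreed: the top camera read about 3 mm off in y from the wrist camera. I aligned by the wrist camera, and no placing needed mending.

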